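# Clear the jammed hexagonal block from the blank chute

## Task

A hexagonal block has got in among the round blanks and is stuck at the pins of the sloping feed chute. First slide the chute's gate fully shut, lift the block straight out so that the round blanks roll down against the gate, and stand the block upright in the tray, packed close against the other two so that all three have flat faces touching, as in a honeycomb. Only then slide the gate fully open again so that all three blanks run on down to the end stop; do not disturb the vase, the bin or the hammer.

Things in the scene. Friction and masses are not known exactly. Their poses are not given: they have to be found in the camera images.
- chute: Fixed sloping chute, steel floor with low blue curbs, 360 mm long, 56 wide. Origin on the bench under the stuck block; x points downhill, z up. Floor face 50 mm above the bench at the origin, falling 0.14 per unit of x, from x = -165 to the end stop at 185 mm. Two pins 8 mm thick, tops 100 mm above the bench, at x = 23, y = +-27.5 mm hold the block. Beyond y = +-30 mm beside it is finger room.
- gate (a joint): Sideways travel of the gate, m: 0 = shut (plate across the chute, its uphill face at chute x = 44 mm), 0.056 = fully open, drawn out to the chute's +y side. Slides level along chute y between hard stops, stays where it is left, needs about 2 N. Starts open or nearly so.
- gate_handle (a point): Grip point of the gate's handle: upright dark wooden post 22 x 22 mm, sides parallel to chute x and y, standing free from z = 82 (gate arm) to 128 mm above the bench. The point is on its axis at z = 108 mm; with the gate shut at chute x = 47, y = 72 mm, moving to chute +y as it opens.
- hex_jam_center (a point): Centre of the stuck block: upright aluminium hexagon, 60 mm across flats, 69 across corners, 60 tall, 0.35 to 0.7 kg. Axes: z up, x to a corner, y square to a flat. It stands level at the chute's origin, underside 62 mm above the bench, corners up and down the chute, two flats facing chute +-y, free to grasp; the first blank presses its uphill corner.
- hex_a_center (a point): Centre (half-way up) of one of two loose blocks, same size, weight about 0.5 kg and axes as the stuck one, standing side by side along tray y in the tray's +x half, corners along tray +-x; they may be staggered or a little apart.
- hex_b_center (a point): Centre of the other block in the tray, likewise.
- tray: Wooden tray fixed on the bench, origin in the middle of its underside, z up. Inside 150 mm (x) by 123 (y), walls 6 thick, floor 6 thick, rim 22 mm above the bench. Two blocks stand in its +x half; the third fits the notch between them on their -x side: packed, its centre is 52 mm in tray -x from the line of their centres, midway in y. The whole group may slide in the tray.
- blank1_center (a point): Centre of the lowest round blank: aluminium cylinder, 40 mm diameter, 44 long, 0.15 kg, lying across the chute, free to roll (its frame turns with it). Against the shut gate it is at chute x = 24 mm, at the end stop at 165 mm.
- blank2_center (a point): Centre of the second round blank, same size, just uphill of the first.
- blank3_center (a point): Centre of the third round blank, same size, uphill of the second. When all lie at the end stop it is at about chute x = 85 mm, past the gate.
- vase: Bystander: pewter vase, 90 mm wide, 135 mm tall, standing on the bench; origin under its centre. Leave alone.
- bin: Bystander: blue open plastic bin, 150 x 100 x 70 mm; origin under its centre. Leave alone.
- mallet: Bystander: hammer with a wooden handle, 260 mm long, lying on the bench. Leave alone.
Mind the look-alikes: they are no part of the job. Leave any pink look-alike of the part that bears blank3_center alone.

How it is judged:
By the outcome, as a careful person would: the job done as asked, in the order asked, and still so for the second after the job is handed in, with the robot touching nothing.
It also fails if it takes over 69 s, if anything falls off the work surface, if the arm or the gripper's body presses on something with over 40 N, if the wrist force passes 120 N, or if a joint passes its speed limit or range.

## Robot

A 7-joint arm with a two-finger parallel gripper is mounted at the origin on the work surface. World frame = base frame: x ahead of the robot, y to its left, z up, the work surface at z = 0. Lengths are in mm, angles in rad, forces in N, time in s.
With the tool pointing down it reaches from about 425 to 875 mm from the base axis. Payload 4.7 kg.
Tool frame: the origin (TCP) lies on the centre line of the jaws, within the pads' length; the fingertips stand 14 mm ahead of it and the grasp point (between the pads) lies 5 mm behind it; z points along the fingers, y is the line along which they close (so a half turn about z gives the same grasp; the last joint's range is limited). The gripper opens to 85 mm and grips with 20 to 120 N. Pads are 22 mm wide; open, the fingers measure 114 mm over their backs; the gripper's body (76 mm by 85 mm) begins 54 mm behind the grasp point. The pads swing forward as they close: fully open they stand 13 mm farther back than shut.
Start: joints at [-1.272, 0.321, -0.07, 1.45, 0.023, 1.371, -0.057], TCP at [182.653, 623.828, 245.349] pointing down, gripper open.
Joint ranges: [-2.86, 2.86], [-0.3, 2.09], [-1.38, 1.24], [0.06, 2.45], [-1.56, 4.7], [0.09, 2.05], [-2.69, 2.69]. Speed limits (rad/s): [2.57, 2.57, 3.14, 3.14, 3.14, 3.14, 3.14].

## Interface

Orientations are given as a unit quaternion [w, x, y, z].
In Python, from rig import * gives the robot as it stands.
- The arm moves only by the shell command python3 -m crank 'ROWS'. ROWS is JSON, a list of rows, each a list of 3 entries, a list of its own where there are three numbers: the turn, a rotation vector about the tool's x, y, z in degrees, then the shift along the tool's x, y, z in mm, then the closure, from 0 (fully open) to 1 (shut). In form: [[[rx, ry, rz], [x, y, z], gripper], ...]. A call has 1 to 10 rows; each row is the pose to reach, as a shift and turn from the pose commanded when the call began, along the tool's axes at that moment; what a row does not reach only later rows make up. A row lasts 1/10 s, in which the tool goes at most 50 mm and 8.59 degrees, less where a joint would pass 70% of its speed; a pose out of reach is approached as far as the arm can. A call with a gripper value outside its range is refused whole. The fingers move at their own pace and stop on an object; the grip force is fixed at half the most. Time passes only in rows, so rows that repeat a pose let the fingers close. It gives the time, the measured TCP pose, the force, the opening and the grip force at its end, in the units of the state.
- get_state(): the state, without advancing time (a new reading comes with each control period).
- get_image(name): name is "scene" or "side" or "wrist"; returns (picture, depth): 480x640x3 uint8, red, green, blue; 480x640 float32, mm along the optical axis (not along the pixel's ray), 0 where there is no reading.
- calibration(name): a dict with "fovy" (degrees; the focal length in pixels is half the picture's height over the tangent of half this angle, whatever the lens; pixels are square), "cx", "cy" (the principal point, pixels), "origin" and "attitude" of the camera in the world. Camera axes: x right, y down, z forward; pixel columns grow to the right and rows downward; lengths in mm; the calibration is good to about 2 mm. A picture is of the moment at which its call begins: read the wrist's pose just before it. calibration takes no time and is no camera call; for the wrist camera it gives the pose at the moment of the call.
- hand_in(): hands the job in; it is judged then, once.
Trained networks look in the newest picture that a camera, given by its name, has taken for a name from the list of things; names that differ only in an ending like _2 or _b are one class to them, and where a whole thing is asked for, a point or a joint stands for the part that bears it (a point fixed in the world has none). Each returns a list of dicts, best first, with "confidence" (0 to 1); they miss things now and then, are a little off and sometimes report something else, mostly with a low value. They report only what shows in the picture. A call takes as long as a camera call. They do not tell look-alikes from the thing itself.
- search_frame(camera, label): "xyz" ([x, y, z] in mm, in world coordinates, good to about 4 mm: the middle of the surface that is visible of it).
- regions_of(camera, label): "region" (480x640 bool, what is visible of it).
The state is a dict: "time": time; "joint_pos": joint angles; "joint_velocities": joint speeds; "joint_efforts": joint torques, N m; "ee_pos": TCP position; "tcp_rot": TCP orientation; "contact_force": force on the tool from outside, world axes, zero at the start; "wrist_torque": the same for the moment, N m; "opening": finger opening in mm; "finger_force": force on a finger pad.
Only numpy, scipy, OpenCV 4.12 (cv2) and the standard library are available. Lean on these libraries where they do the work, as an engineer would, in place of code of your own. Each camera call takes 0.05 s, during which the arm holds its last target. There are 200 camera calls.

## Working session

There is one attempt and no reset: what is moved stays moved. The work goes in short steps, Python scripts to look and compute and a shell command to move; the robot and the scene stay as the last step left them, time stands still between calls to the robot, and variables do not carry over. Pictures are saved under pics/ and viewed, at most 10 in all, crops included, and the job is handed in when it is done.

```bash
ls; mkdir -p pics
cat > h.py <<'E'
from rig import *
import numpy as np, cv2
from scipy.spatial.transform import Rotation as R
def cal(n):
    c=calibration(n); f=240/np.tan(np.radians(c["fovy"])/2); return c,f
def rot(a):
    a=np.array(a,float)
    return a if a.shape==(3,3) else R.from_quat(a,scalar_first=True).as_matrix()
def cloud(d,c,f):
    v,u=np.mgrid[:480,:640]
    p=np.stack([(u-c["cx"])/f*d,(v-c["cy"])/f*d,d],-1)
    return p@rot(c["attitude"]).T+np.array(c["origin"])
def proj(P,c,f):
    q=(np.array(P,float)-np.array(c["origin"]))@rot(c["attitude"])
    return np.stack([q[...,0]/q[...,2]*f+c["cx"],q[...,1]/q[...,2]*f+c["cy"]],-1)
E
python3 - <<'E'
from h import *
for n in ["scene","side"]:
    c,f=cal(n); print(n,c)
    im,d=get_image(n); cv2.imwrite(f"pics/{n}0.png",im[...,::-1]); np.save(n+"0.npy",d)
    for l in ["chute","gate_handle","hex_jam_center","hex_a_center","tray","blank1_center","vase","bin","mallet"]:
        for r in search_frame(n,l):
            print(l,np.round(r["xyz"]),round(r["confidence"],2),np.round(proj(r["xyz"],c,f)))
print(get_state())
E
```

```text
pics
scene {'fovy': 49.26298964252408, 'cx': 309.81704263139414, 'cy': 241.316964065834, 'origin': array([1217.75596231,  485.7477639 , 1279.73452431]), 'attitude': array([-0.13387191,  0.4279611 ,  0.8507652 , -0.27409155])}
chute [557. 199.  42.] 0.84 [374. 296.]
chute [ 566. -457.   22.] 0.45 [197. 193.]
chute [405. 194.  96.] 0.15 [404. 246.]
gate_handle [546. 271.  87.] 0.73 [401. 299.]
hex_jam_center [504. 193. 121.] 0.68 [386. 266.]
hex_jam_center [543. 492.  15.] 0.4 [473. 357.]
hex_a_center [ 555. -140.   65.] 0.67 [276. 231.]
hex_a_center [438. 197.  94.] 0.19 [399. 256.]
tray [ 481. -153.    2.] 0.67 [289. 225.]
tray [542. 490.  13.] 0.51 [472. 356.]
blank1_center [ 568. -459.   27.] 0.63 [196. 192.]
blank1_center [439. 196.  98.] 0.61 [398. 255.]
vase [816.  34.  87.] 0.93 [265. 326.]
vase [547. 265.  85.] 0.3 [399. 298.]
bin [544. 492.  17.] 0.63 [473. 357.]
mallet [403. 193.  99.] 0.64 [404. 245.]
mallet [ 566. -455.   24.] 0.56 [197. 193.]
side {'fovy': 52.00630416568882, 'cx': 317.5414178889841, 'cy': 242.94463689762483, 'origin': array([ 507.56634512, 1102.14714992, 
[... 684 characters left out ...]
009422,  1.45050905,  0.02257019,
        1.37082294, -0.05691725]), 'joint_velocities': array([ 8.66973683e-04,  7.84553821e-04, -4.57949707e-05,  2.01032981e-03,
       -1.57108894e-03, -7.65613832e-04,  3.90005283e-04]), 'joint_efforts': array([-4.32860872e-05, -4.93397248e+01, -3.81642608e-01, -3.14593792e+01,
        1.30629193e-02,  1.10064953e-03,  4.69574161e-06]), 'ee_pos': array([182.6465015 , 623.81689194, 245.36486922]), 'tcp_rot': array([1.49295101e-05, 1.41923897e-01, 9.89877571e-01, 3.77057739e-05]), 'contact_force': array([-0.26593103,  0.5246033 , -0.48992376]), 'wrist_torque': array([ 0.04959152, -0.01257201, -0.027507  ]), 'finger_force': 0.0, 'opening': 85.42217347028246}
```

View both.

View pics/scene0.png

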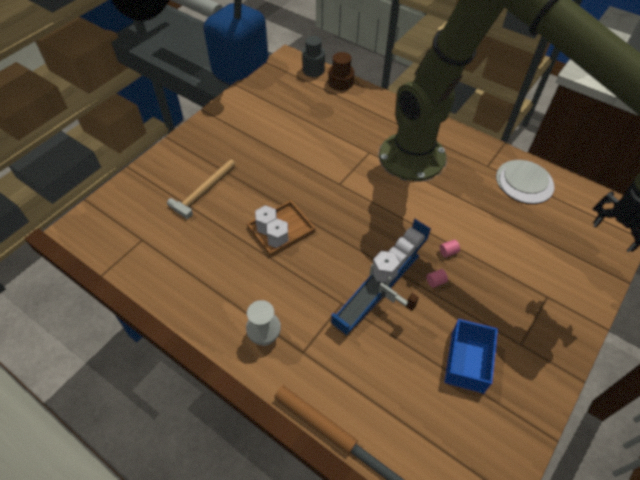

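View pics/side0.png

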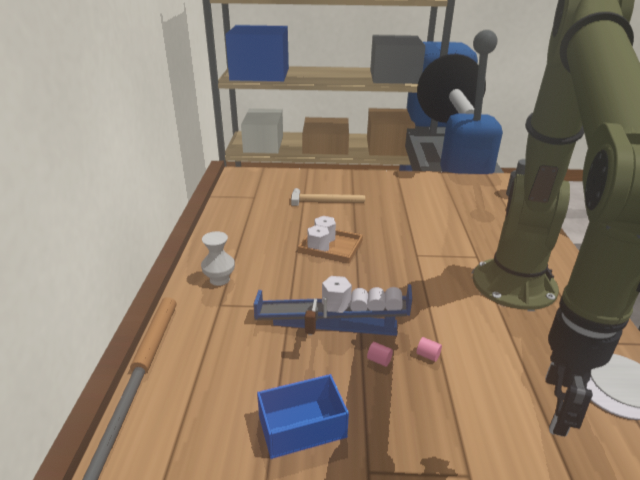

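In the scene picture: chute running lower-left with the stuck hex at (386,266), handle at (411,301), blanks at (395-415,235-255). Tray is at (280,228) with two hexes at (265,217) and (277,232). Pink look-alikes lie at (450,247) and (437,279), on the bench, not on the chute. Vase is at (262,322), bin at (473,357), hammer at (200,190).

```bash
cat >> h.py <<'E'
from scipy.optimize import minimize
def hexfit(pts,r=30,p0=None):
    # pts Nx2 on hex top; area-ish fit: minimise outside distance with fixed size plus uniform coverage -> centroid of hull
    hull=cv2.convexHull(pts.astype(np.float32))[:,0]
    m=cv2.moments(hull); c=np.array([m["m10"]/m["m00"],m["m01"]/m["m00"]])
    best=None
    H=hull
    H=np.concatenate([np.linspace(H[i],H[(i+1)%len(H)],12,endpoint=False) for i in range(len(H))])
    def cost(q):
        a=q[2]+np.pi/6+np.arange(6)*np.pi/3
        s=((H-q[:2])@np.stack([np.cos(a),np.sin(a)])).max(1)-q[3]
        return np.sum(np.sqrt(s**2+1)-1)
    for a0 in np.radians([0,10,20,30,40,50]):
        o=minimize(cost,[*c,a0,r],method="Nelder-Mead",options=dict(maxiter=3000))
        if best is None or o.fun<best.fun: best=o
    q=best.x; d=np.degrees(q[2]); d=(d+30)%60-30
    return np.round(q[:2],1),round(d,1),"apothem",round(q[3],1),"area",m["m00"]
E
python3 - <<'E'
from h import *
for n in ["scene","side"]:
    c,f=cal(n); d=np.load(n+"0.npy"); P=cloud(d,c,f)
    def sel(x0,x1,y0,y1,z0,z1):
        m=(d>0)&(P[...,0]>x0)&(P[...,0]<x1)&(P[...,1]>y0)&(P[...,1]<y1)&(P[...,2]>z0)&(P[...,2]<z1); return P[m]
    q=sel(455,545,150,245,117,127); print(n,"jam",len(q),q[:,2].mean(),hexfit(q[:,:2]))
    q=sel(450,620,-230,-60,60,72)
    k,lab,cen=cv2.kmeans(q[:,:2].astype(np.float32),2,None,(3,50,.1),5,0)
    for i in (0,1):
        s=q[lab[:,0]==i]; print("tray hex",len(s),s[:,2].mean(),hexfit(s[:,:2]))
    q=sel(380,640,-260,-20,16,28); r=cv2.minAreaRect(q[:,:2].astype(np.float32)); print("rim",r)
    q=sel(500,590,250,350,118,136); print("handle top",len(q),q.mean(0) if len(q) else "", cv2.minAreaRect(q[:,:2].astype(np.float32)) if len(q) else "")
    q=sel(330,480,150,250,95,125); print("blanks",len(q),q.mean(0))
    q=sel(300,720,100,245,10,140); q=q[q[:,2]<118]; print("chute rect",cv2.minAreaRect(q[:,:2].astype(np.float32)))
    for z in [(35,45),(45,60),(60,75),(75,95)]:
        s=sel(300,720,130,245,*z)
        print(z,len(s),s.min(0),s.max(0))
E
```

```text
scene jam 379 121.53581788496935 (array([492.3, 185.5]), np.float64(-5.4), 'apothem', np.float64(30.2), 'area', 3202.3660482182167)
tray hex 282 65.45375244854822 (array([ 546.6, -143.6]), np.float64(-21.5), 'apothem', np.float64(29.4), 'area', 3003.7165088159963)
tray hex 284 65.2691014815534 (array([ 528.5, -202.4]), np.float64(-21.1), 'apothem', np.float64(30.4), 'area', 3087.5894152016845)
rim ((509.0352783203125, -165.0950927734375), (139.3360137939453, 164.98297119140625), 71.44890594482422)
handle top 78 [549.44399913 299.7586266  125.62286621] ((547.2162475585938, 299.4142761230469), (21.38052749633789, 25.19268226623535), 82.76104736328125)
blanks 519 [404.21402804 192.9044343  105.5220718 ]
chute rect ((493.7823791503906, 188.71047973632812), (390.8458251953125, 108.06746673583984), 2.2017080783843994)
(35, 45) 549 [496.17393349 144.49342525  35.02084044] [688.41040252 234.4177242   44.98417091]
(45, 60) 294 [388.98536833 145.77212421  45.00219199] [688.7362274  244.7939815   59.94539923]
(60, 75) 326 [326.59730641 143.21195408  60.01666828] [689.40426621 244.69672976  74.9
[... 609 characters left out ...]
andle top 103 [546.74187084 302.82472911 126.97529558] ((546.833740234375, 299.4173583984375), (21.32438850402832, 23.444961547851562), 3.1133229732513428)
blanks 780 [407.47154582 196.83604039 105.33613429]
chute rect ((503.7679138183594, 199.41293334960938), (92.37854766845703, 368.42291259765625), 85.05377197265625)
(35, 45) 564 [352.39731047 143.12325576  35.02087157] [687.04636947 220.23212125  44.99933685]
(45, 60) 496 [354.03458607 146.48426896  45.02556721] [686.41579438 224.67465367  59.97883916]
(60, 75) 567 [322.79439283 141.77374045  60.0122845 ] [687.35418136 227.3038155   74.96612102]
(75, 95) 773 [320.74129589 167.08804498  75.00631743] [546.36563089 242.58596722  94.98990103]
```

```bash
python3 -m crank '[[[0,0,8],[-44,-21,0],0],[[0,0,16],[-88,-42,0],0],[[0,0,24],[-132,-63,0],0],[[0,0,32],[-176,-84,0],0],[[0,0,40],[-220,-105,0],0],[[0,0,48],[-264,-126,0],0],[[0,0,56],[-308,-147,0],0],[[0,0,64],[-352,-168,0],0],[[0,0,72],[-396,-189,0],0],[[0,0,78.5],[-441,-209,0],0]]'; python3 -m crank '[[[0,0,0],[0,0,0],0.4],[[0,0,0],[0,0,0],0.4],[[0,0,0],[0,0,0],0.4]]'
python3 - <<'E'
from h import *
print(get_state()["ee_pos"],rot(get_state()["tcp_rot"]).round(3), get_state()["opening"])
c,f=cal("wrist"); print(c)
im,d=get_image("wrist"); cv2.imwrite("pics/w1.png",im[...,::-1]); P=cloud(d,c,f); np.savez("w1.npz",d=d)
def sel(x0,x1,y0,y1,z0,z1):
    m=(d>0)&(P[...,0]>x0)&(P[...,0]<x1)&(P[...,1]>y0)&(P[...,1]<y1)&(P[...,2]>z0)&(P[...,2]<z1); return P[m]
q=sel(500,590,250,350,118,136); print("handle top",len(q),q.mean(0), cv2.minAreaRect(q[:,:2].astype(np.float32)))
q=sel(455,545,150,245,117,127); print("jam",len(q)); 
if len(q)>50: print(q[:,2].mean(),hexfit(q[:,:2]))
E
```

```text
time: 2.0
ee_pos: [548.4, 298.0, 245.8]
tcp_rot: [-0.0, 0.738, 0.675, 0.0]
contact_force: [0.0, -0.3, 0.0]
opening: 85.4
finger_force: 0.0
time: 2.3
ee_pos: [546.2, 300.8, 245.2]
tcp_rot: [-0.001, 0.735, 0.678, -0.0]
contact_force: [0.0, 0.5, -0.1]
opening: 51.3
finger_force: 0.0
[546.18528675 300.75746706 245.17141239] [[ 0.082  0.997 -0.001]
 [ 0.997 -0.082  0.001]
 [ 0.001 -0.001 -1.   ]] 51.3264349141446
{'fovy': 64.59732531318797, 'cx': 323.1310870222241, 'cy': 243.14057062542986, 'origin': array([553.63987291, 383.39384587, 372.92789719]), 'attitude': array([ 0.16169697,  0.98598598, -0.04041327, -0.00724581])}
handle top 989 [547.09536698 301.87862817 125.94923482] ((546.7581176757812, 300.2024230957031), (22.448204040527344, 21.49660301208496), 85.7130126953125)
jam 2765
120.9638041719649 (array([491.6, 187.1]), np.float64(-3.4), 'apothem', np.float64(29.5), 'area', 2081.53068311722)
```

View pics/w1.png

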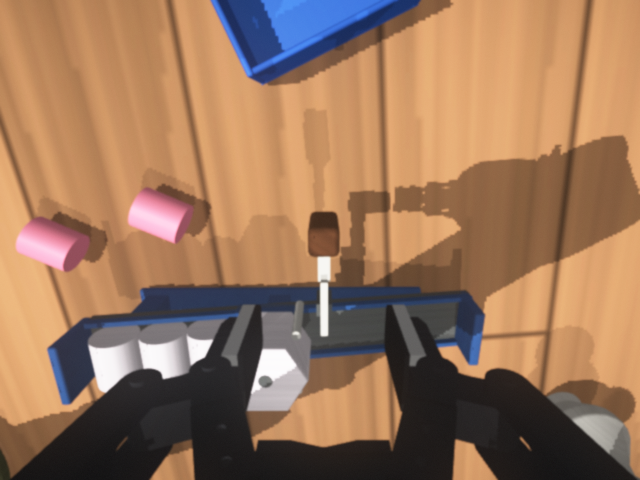

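Handle at (323,235) directly below the gripper, hex at (280,360), blanks at (115–205,350). The two pink look-alikes at (55,243) and (160,214) lie off the chute. Gripping the handle and closing the gate.

```bash
python3 -m crank '[[[0,0,0],[0,0,40],0.4],[[0,0,0],[0,0,80],0.4],[[0,0,0],[0,0,115],0.4],[[0,0,0],[0,0,135],0.4],[[0,0,0],[0,0,141],0.4],[[0,0,0],[0,0,141],0.4],[[0,0,0],[0,0,141],1],[[0,0,0],[0,0,141],1],[[0,0,0],[0,0,141],1],[[0,0,0],[0,0,141],1]]'; python3 -m crank '[[[0,0,0],[-6,0,0],1],[[0,0,0],[-14,0,0],1],[[0,0,0],[-22,0,0],1],[[0,0,0],[-30,0,0],1],[[0,0,0],[-37,0,0],1],[[0,0,0],[-42,0,0],1],[[0,0,0],[-44,0,0],1],[[0,0,0],[-45,0,0],1],[[0,0,0],[-46,0,0],1],[[0,0,0],[-46,0,0],1]]'
```

```text
time: 3.35
ee_pos: [546.5, 300.7, 106.5]
tcp_rot: [-0.001, 0.736, 0.677, 0.001]
contact_force: [-5.1, 0.3, 5.0]
opening: 21.5
finger_force: 59.9
time: 4.35
ee_pos: [542.9, 255.0, 106.5]
tcp_rot: [-0.001, 0.736, 0.677, 0.001]
contact_force: [-4.6, 1.9, 6.6]
opening: 21.5
finger_force: 60.1
```

```bash
python3 -m crank '[[[0,0,0],[-1,0,0],1],[[0,0,0],[-1.5,0,0],1],[[0,0,0],[-2,0,0],1],[[0,0,0],[-2,0,0],1]]';python3 -m crank '[[[0,0,0],[-1,0,0],1],[[0,0,0],[-2,0,0],1],[[0,0,0],[-2,0,0],1]]'
```

```text
time: 4.75
ee_pos: [543.0, 255.0, 106.5]
tcp_rot: [-0.001, 0.735, 0.678, 0.002]
contact_force: [-3.1, 6.5, 5.0]
opening: 21.5
finger_force: 59.8
time: 5.05
ee_pos: [542.9, 254.9, 106.6]
tcp_rot: [-0.002, 0.735, 0.678, 0.004]
contact_force: [-1.4, 9.5, 2.6]
opening: 21.1
finger_force: 59.5
```

```bash
python3 -m crank '[[[0,0,0],[4,0,0],1],[[0,0,0],[4,0,0],0.4],[[0,0,0],[4,0,0],0.4],[[0,0,0],[4,0,0],0.4],[[0,0,0],[4,0,-35],0.4],[[0,0,0],[4,0,-80],0.4],[[0,0,0],[4,0,-110],0.2],[[0,0,0],[4,0,-110],0],[[0,0,0],[4,0,-110],0]]'
python3 - <<'E'
from h import *
s=get_state(); print(s["ee_pos"],rot(s["tcp_rot"]).round(3)); c,f=cal("wrist")
im,d=get_image("wrist"); cv2.imwrite("pics/w2.png",im[...,::-1]); P=cloud(d,c,f)
def sel(x0,x1,y0,y1,z0,z1):
    m=(d>0)&(P[...,0]>x0)&(P[...,0]<x1)&(P[...,1]>y0)&(P[...,1]<y1)&(P[...,2]>z0)&(P[...,2]<z1); return P[m]
q=sel(500,590,220,350,118,136); print("handle top",len(q),q.mean(0), cv2.minAreaRect(q[:,:2].astype(np.float32)))
E
```

```text
time: 5.95
ee_pos: [543.8, 253.1, 215.0]
tcp_rot: [0.0, 0.736, 0.676, 0.001]
contact_force: [-0.5, -0.2, 0.0]
opening: 85.4
finger_force: 0.0
[543.83246153 253.12509863 214.95639568] [[ 0.085  0.996  0.001]
 [ 0.996 -0.085  0.001]
 [ 0.001  0.001 -1.   ]]
handle top 1246 [543.7004631  257.09151604 125.96324777] ((543.6205444335938, 255.896484375), (21.2839298248291, 21.8823184967041), 84.93941497802734)
```

```bash
python3 -m crank '[[[0,0,-8.5],[-8,-5,0],0],[[0,0,-17],[-16,-10,0],0],[[0,0,-25.5],[-24,-15,0],0],[[0,0,-34],[-32,-20,0],0],[[0,0,-42.5],[-40,-25,0],0],[[0,0,-51],[-48,-30,0],0],[[0,0,-59.5],[-56,-36,0],0],[[0,0,-68],[-62,-41,0],0],[[0,0,-76.5],[-68,-45,0],0],[[0,0,-85],[-70.6,-46.7,0],0]]'; python3 -m crank '[[[0,0,-5.4],[0,0,0],0],[[0,0,-5.4],[0,0,0],0],[[0,0,-5.4],[0,0,0],0]]'
python3 - <<'E'
from h import *
s=get_state(); print(s["ee_pos"],rot(s["tcp_rot"]).round(3)); c,f=cal("wrist")
im,d=get_image("wrist"); cv2.imwrite("pics/w3.png",im[...,::-1]); P=cloud(d,c,f)
def sel(x0,x1,y0,y1,z0,z1):
    m=(d>0)&(P[...,0]>x0)&(P[...,0]<x1)&(P[...,1]>y0)&(P[...,1]<y1)&(P[...,2]>z0)&(P[...,2]<z1); return P[m]
q=sel(445,540,140,235,117,126); print("jam",len(q)); 
if len(q)>50: print(q[:,2].mean(),hexfit(q[:,:2]))
E
```

```text
time: 7.0
ee_pos: [489.6, 185.9, 212.4]
tcp_rot: [-0.001, 0.083, 0.997, -0.001]
contact_force: [0.6, -0.3, 0.8]
opening: 85.2
finger_force: 0.0
time: 7.3
ee_pos: [490.3, 186.7, 213.1]
tcp_rot: [-0.001, 0.04, 0.999, -0.001]
contact_force: [-0.3, 0.2, 0.6]
opening: 85.7
finger_force: 0.0
[490.30581767 186.74467562 213.11138039] [[-0.997  0.08  -0.002]
 [ 0.08   0.997 -0.001]
 [ 0.002 -0.001 -1.   ]]
jam 7639
121.05718149331618 (array([490.8, 187. ]), np.float64(-4.2), 'apothem', np.float64(30.0), 'area', 3148.823531701928)
```

View pics/w3.png

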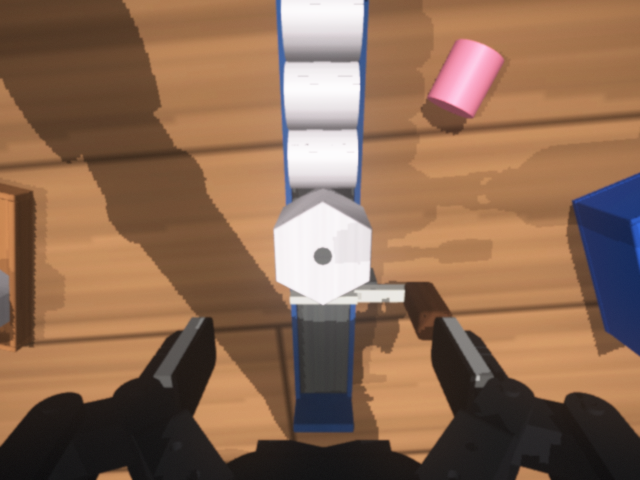

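Gate plate now lies across the chute at (323,299); hex at (323,248) is centred, flats square to the jaws. Gripping and lifting.

```bash
python3 -m crank '[[[0,0,0],[0,0,40],0],[[0,0,0],[0,0,75],0],[[0,0,0],[0,0,98],0],[[0,0,0],[0,0,110],0],[[0,0,0],[0,0,113],0],[[0,0,0],[0,0,113],0],[[0,0,0],[0,0,113],1],[[0,0,0],[0,0,113],1],[[0,0,0],[0,0,113],1],[[0,0,0],[0,0,113],1]]'; python3 -m crank '[[[0,0,0],[0,0,0],1],[[0,0,0],[0,0,0],1]]'
```

```text
time: 8.35
ee_pos: [491.8, 186.8, 103.1]
tcp_rot: [0.001, 0.039, 0.999, 0.0]
contact_force: [-0.1, -2.6, 6.4]
opening: 59.2
finger_force: 67.2
time: 8.55
ee_pos: [491.8, 186.8, 103.1]
tcp_rot: [0.001, 0.039, 0.999, 0.0]
contact_force: [-2.0, -0.4, 5.1]
opening: 58.9
finger_force: 67.2
```

```bash
python3 -m crank '[[[0,0,0],[0,0,-5],1],[[0,0,0],[0,0,-15],1],[[0,0,0],[0,0,-30],1],[[0,0,0],[0,0,-50],1],[[0,0,0],[0,0,-75],1],[[0,0,0],[0,0,-100],1],[[0,0,0],[0,0,-120],1],[[0,0,0],[0,0,-130],1],[[0,0,0],[0,0,-130],1],[[0,0,0],[0,0,-130],1]]'
python3 - <<'E'
from h import *
s=get_state(); print(s["ee_pos"],rot(s["tcp_rot"]).round(3))
im,d=get_image("side"); c,f=cal("side"); P=cloud(d,c,f)
for r in search_frame("side","blank1_center"): print(np.round(r["xyz"]),r["confidence"])
u0,v0=proj([490,187,100],c,f).astype(int)
cv2.imwrite("pics/s2.png",cv2.resize(im[v0-90:v0+90,u0-120:u0+120,::-1],None,fx=3,fy=3))
E
```

```text
time: 9.55
ee_pos: [490.1, 186.9, 230.3]
tcp_rot: [-0.001, 0.038, 0.999, -0.0]
contact_force: [0.2, 0.5, -5.6]
opening: 59.1
finger_force: 66.3
[490.0764505  186.92010048 230.29118159] [[-0.997  0.077 -0.002]
 [ 0.077  0.997 -0.001]
 [ 0.002 -0.001 -1.   ]]
[514. 200.  80.] 0.67
[ 533. -196.   65.] 0.26
```

View pics/s2.png

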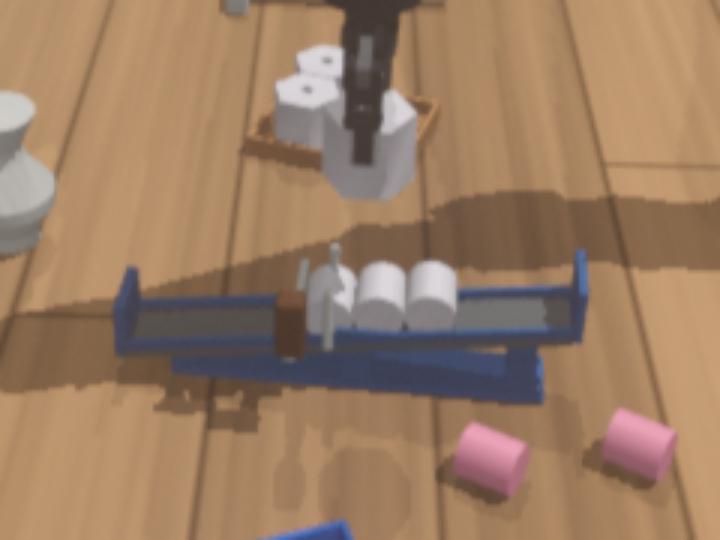

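Blanks (330–435,295) have rolled down against the gate; block is held. Moving to just beyond the tray to look at the two loose blocks.

```bash
python3 -m crank '[[[0,0,1],[-10,-25,0],1],[[0,0,3],[-28,-68,0],1],[[0,0,5],[-46,-113,0],1],[[0,0,7],[-64,-158,0],1],[[0,0,9],[-82,-203,0],1],[[0,0,11],[-100,-248,0],1],[[0,0,13],[-118,-293,0],1],[[0,0,14.6],[-134,-335,0],1],[[0,0,14.6],[-146,-365,0],1],[[0,0,14.6],[-151.5,-377,0],1]]'; python3 -m crank '[[[0,0,0],[0,0,0],1],[[0,0,0],[0,0,0],1],[[0,0,0],[0,0,0],1]]'
cat > tray.py <<'E'
from h import *
import sys
s=get_state(); print(s["time"],s["ee_pos"],rot(s["tcp_rot"]).round(3))
c,f=cal("wrist"); im,d=get_image("wrist"); cv2.imwrite(f"pics/{sys.argv[1]}.png",im[...,::-1]); P=cloud(d,c,f)
def sel(z0,z1):
    m=(d>0)&(np.hypot(P[...,0]-508,P[...,1]+165)<110)&(P[...,2]>z0)&(P[...,2]<z1); return P[m],m
q,m=sel(60,72); n=int(sys.argv[2])
_,lab,_=cv2.kmeans(q[:,:2].astype(np.float32),n,None,(3,50,.1),8,0)
cs=[]
for i in range(n):
    t=q[lab[:,0]==i]; h=hexfit(t[:,:2]); cs.append(h[0]); print("hex",len(t),t[:,2].mean().round(1),*h)
for i in range(n):
    for j in range(i): print("dist",np.hypot(*(cs[i]-cs[j])).round(1), "dir",np.degrees(np.arctan2(*(cs[i]-cs[j])[::-1])).round(1))
q,_=sel(17,27); print("rim",cv2.minAreaRect(q[:,:2].astype(np.float32)))
E
python3 tray.py t1 2
```

```text
time: 10.65
ee_pos: [611.8, -205.6, 229.7]
tcp_rot: [-0.001, 0.168, 0.986, -0.002]
contact_force: [-0.9, 0.3, -6.4]
opening: 59.0
finger_force: 66.3
time: 10.95
ee_pos: [613.0, -197.8, 230.7]
tcp_rot: [-0.001, 0.164, 0.987, 0.001]
contact_force: [0.7, -0.3, -5.9]
opening: 58.9
finger_force: 66.5
10.95 [ 612.96303279 -197.82188796  230.69192353] [[-0.946  0.323 -0.001]
 [ 0.323  0.946  0.002]
 [ 0.002  0.002 -1.   ]]
hex 6041 65.2 [ 545.5 -144.7] -19.0 apothem 29.8 area 3096.2276404981967
hex 5994 65.1 [ 527.1 -203.5] -18.8 apothem 29.9 area 3095.5419011516497
dist 61.6 dir -107.4
rim ((519.2006225585938, -168.21044921875), (135.5311737060547, 136.84344482421875), 71.23101806640625)
```

View pics/t1.png

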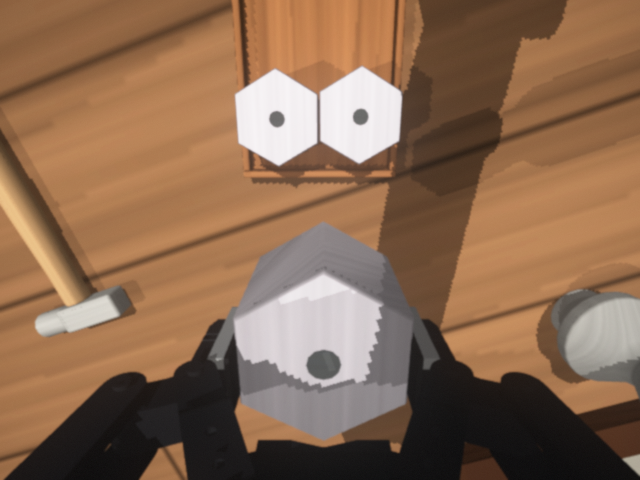

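Tray at (320,100): blocks at (277,118) and (361,116), ~1.6 mm apart and ~1.7 mm staggered; held block at (323,350) is well clear of the hammer (80,240) and vase (610,330). I'll set the block loosely in the notch, close up the pair, then press the third in.

```bash
python3 -m crank '[[[0,0,0],[15,0,0],1],[[0,0,0],[45,-1,0],1],[[0,0,0],[85,-2,0],1],[[0,0,0],[120,-2.4,20],1],[[0,0,0],[136,-2.4,50],1],[[0,0,0],[136,-2.4,85],1],[[0,0,0],[136,-2.4,120],1],[[0,0,0],[136,-2.4,145],1],[[0,0,0],[136,-2.4,160],1],[[0,0,0],[136,-2.4,165],1]]'; python3 -m crank '[[[0,0,0],[0,0,0],1],[[0,0,0],[0,0,0],1],[[0,0,0],[0,0,0],1]]'
```

```text
time: 12.0
ee_pos: [482.3, -156.8, 64.9]
tcp_rot: [-0.001, 0.164, 0.986, 0.0]
contact_force: [-0.0, 0.5, -6.2]
opening: 59.1
finger_force: 66.4
time: 12.3
ee_pos: [484.6, -158.4, 67.6]
tcp_rot: [0.001, 0.165, 0.986, 0.0]
contact_force: [-0.5, -0.2, -5.0]
opening: 59.0
finger_force: 66.4
```

```bash
python3 -m crank '[[[0,0,0],[2,1.8,3],1],[[0,0,0],[2,1.8,8],1],[[0,0,0],[2,1.8,13],1],[[0,0,0],[2,1.8,16],1],[[0,0,0],[2,1.8,18],1],[[0,0,0],[2,1.8,19],1],[[0,0,0],[2,1.8,19.5],1],[[0,0,0],[2,1.8,19.5],1]]'
```

```text
time: 13.1
ee_pos: [481.9, -156.1, 47.2]
tcp_rot: [-0.0, 0.165, 0.986, 0.0]
contact_force: [-4.3, 0.7, 2.3]
opening: 58.7
finger_force: 67.5
```

```bash
python3 -m crank '[[[0,0,0],[0,0,0.5],0.8],[[0,0,0],[0,0,0.5],0.2],[[0,0,0],[0,0,0.5],0.1],[[0,0,0],[0,0,0],0.1],[[0,0,0],[0,0,-20],0.1],[[0,0,0],[0,0,-60],0.1],[[0,0,0],[0,0,-105],0.1],[[0,0,0],[0,0,-150],0.5],[[0,0,0],[0,0,-180],1],[[0,0,0],[0,0,-180],1]]';  python3 -m crank '[[[0,0,0],[-20,0,0],1],[[0,0,0],[-25,0,0],1],[[0,0,0],[-25,0,0],1],[[0,0,0],[-25,0,0],1]]'; python3 tray.py t2 3
```

```text
time: 14.1
ee_pos: [485.3, -157.0, 232.0]
tcp_rot: [0.005, 0.165, 0.986, 0.001]
contact_force: [-0.6, 0.5, -0.5]
opening: 33.5
finger_force: 0.0
time: 14.5
ee_pos: [505.0, -164.1, 225.9]
tcp_rot: [-0.001, 0.165, 0.986, -0.0]
contact_force: [-0.5, -0.2, 0.1]
opening: -0.2
finger_force: 0.0
14.5 [ 505.04754657 -164.14407795  225.87101436] [[-0.945  0.326 -0.002]
 [ 0.326  0.945  0.   ]
 [ 0.002 -0.001 -1.   ]]
hex 5195 65.1 [ 481.3 -154.7] -19.1 apothem 29.9 area 3101.7648972385796
hex 4374 65.0 [ 526.9 -203.4] -18.6 apothem 29.9 area 3115.6012047207914
hex 4386 65.1 [ 545.4 -144.4] -19.2 apothem 29.9 area 3108.708950570086
dist 66.7 dir -46.9
dist 64.9 dir 9.1
dist 61.8 dir 72.6
rim ((507.3211975097656, -164.06475830078125), (135.21173095703125, 161.94619750976562), 71.34196472167969)
```

View pics/t2.png

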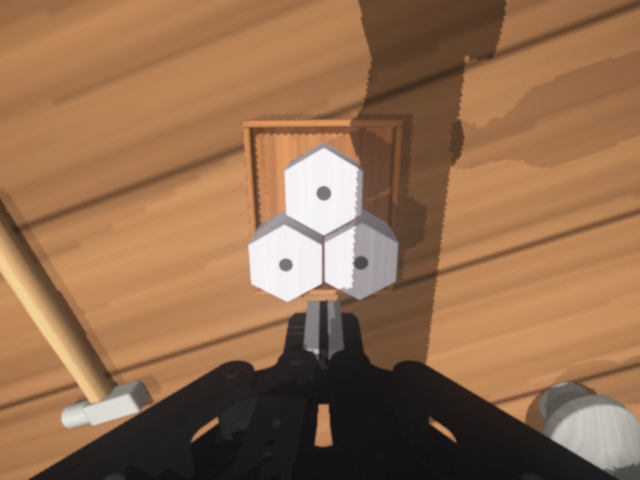

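Third block at (323,193) sits loose in the notch; the pair at (286,264) and (361,262) show a ~1.8 mm gap. Now go to the +y side of block a to push it against b.

```bash
python3 -m crank '[[[0,0,0],[-16,43,0],1],[[0,0,0],[-32,86,0],1],[[0,0,0],[-32,86,0],1],[[0,0,0],[-32,86,40],1],[[0,0,0],[-32,86,85],1],[[0,0,0],[-32,86,130],1],[[0,0,0],[-32,86,165],1],[[0,0,0],[-32,86,180],1],[[0,0,0],[-32,86,180],1],[[0,0,0],[-32,86,180],1]]'
cat > tc.py <<'E'
from h import *
s=get_state(); p=s["ee_pos"]-np.array([507.3,-164.1,0]); a=np.radians(-18.75); c,n=np.cos(a),np.sin(a)
F=s["contact_force"]; r=lambda v:(np.round([c*v[0]+n*v[1],-n*v[0]+c*v[1],v[2]],1))
print("tray xyz",r(p),"F tray",r(F))
E
python3 tc.py
```

```text
time: 15.55
ee_pos: [565.1, -93.6, 48.2]
tcp_rot: [0.001, 0.165, 0.986, 0.0]
contact_force: [0.6, 1.0, 0.2]
opening: -0.1
finger_force: 0.0
tray xyz [32.1 85.3 48.2] F tray [0.2 1.2 0.2]
```

```bash
python3 -m crank '[[[0,0,0],[2,-4,0],1],[[0,0,0],[2,-7,0],1],[[0,0,0],[2,-8.5,0],1],[[0,0,0],[2,-9,0],1],[[0,0,0],[2,-9,0],1]]'; python3 tc.py;  python3 -m crank '[[[0,0,0],[0,-0.7,0],1],[[0,0,0],[0,-1.3,0],1],[[0,0,0],[0,-1.5,0],1],[[0,0,0],[0,-1.5,0],1]]'; python3 tc.py
```

```text
time: 16.05
ee_pos: [559.4, -101.3, 47.2]
tcp_rot: [0.0, 0.165, 0.986, 0.0]
contact_force: [0.4, 0.1, -0.2]
opening: 0.2
finger_force: 0.0
tray xyz [29.2 76.2 47.2] F tray [ 0.4  0.2 -0.2]
time: 16.45
ee_pos: [558.8, -102.6, 46.8]
tcp_rot: [-0.0, 0.165, 0.986, -0.0]
contact_force: [-0.5, -0.2, 0.0]
opening: -0.1
finger_force: 0.0
tray xyz [29.  74.8 46.8] F tray [-0.4 -0.3  0. ]
```

```bash
for i in 1; do python3 -m crank '[[[0,0,0],[0,-0.5,0],1],[[0,0,0],[0,-1,0],1],[[0,0,0],[0,-1,0],1]]' | tail -3 | head -1; python3 tc.py;  python3 -m crank '[[[0,0,0],[0,-0.5,0],1],[[0,0,0],[0,-1,0],1],[[0,0,0],[0,-1,0],1]]'|tail -3|head -1; python3 tc.py; done
```

```text
contact_force: [0.5, 1.5, -0.2]
tray xyz [29.  73.7 46.8] F tray [ 0.   1.6 -0.2]
contact_force: [0.5, 1.5, 0.0]
tray xyz [29.  73.5 46.9] F tray [0.  1.6 0. ]
```

```bash
for i in 1; do python3 -m crank '[[[0,0,0],[0,-1,0],1],[[0,0,0],[0,-1.5,0],1],[[0,0,0],[0,-1.5,0],1]]' | tail -3 | head -1; python3 tc.py;  python3 -m crank '[[[0,0,0],[0,-1,0],1],[[0,0,0],[0,-1.5,0],1],[[0,0,0],[0,-1.5,0],1]]'|tail -3|head -1; python3 tc.py; done
```

```text
contact_force: [1.4, 4.6, 2.1]
tray xyz [29.3 72.3 47.2] F tray [-0.2  4.8  2.1]
contact_force: [1.6, 5.9, 0.7]
tray xyz [29.  71.4 46.9] F tray [-0.3  6.1  0.7]
```

```bash
python3 -m crank '[[[0,0,0],[0,14,0],1],[[0,0,0],[0,14,-40],1],[[0,0,0],[0,14,-85],1],[[0,0,0],[-30,-20,-130],1],[[0,0,0],[-60,-60,-140],1],[[0,0,0],[-60,-99,-140],1],[[0,0,0],[-60,-99,-140],1],[[0,0,0],[-60,-99,-140],1],[[0,0,0],[-60,-99,-140],1]]'|head -1; python3 tc.py; python3 tray.py t3 3
```

```text
time: 18.55
tray xyz [ 88.  -28.5 186. ] F tray [-0.4  0.3 -0.6]
18.55 [ 581.44802379 -219.37697926  186.00618752] [[-0.946  0.325 -0.001]
 [ 0.325  0.946  0.001]
 [ 0.002  0.    -1.   ]]
hex 9505 65.2 [ 481.5 -154.8] -19.0 apothem 29.8 area 3049.864469676744
hex 7614 65.1 [ 526.9 -204.1] -18.5 apothem 29.9 area 3101.763234652346
hex 7684 65.1 [ 544.8 -146.7] -18.7 apothem 30.0 area 3119.2485250837635
dist 67.0 dir -47.4
dist 63.8 dir 7.3
dist 60.1 dir 72.7
rim ((513.5225219726562, -166.01251220703125), (135.60877990722656, 149.60520935058594), 71.32526397705078)
```

```bash
python3 -m crank '[[[0,0,0],[0,-3,45],1],[[0,0,0],[0,-3,90],1],[[0,0,0],[0,-3,125],1],[[0,0,0],[0,-3,139],1],[[0,0,0],[3,-3,139],1],[[0,0,0],[6,-3,139],1],[[0,0,0],[8,-3,139],1],[[0,0,0],[8,-3,139],1],[[0,0,0],[8,-3,139],1]]'|head -1; python3 tc.py; python3 -m crank '[[[0,0,0],[1,0,0],1],[[0,0,0],[2,0,0],1],[[0,0,0],[2,0,0],1]]'|head -1; python3 tc.py; python3 -m crank '[[[0,0,0],[1,0,0],1],[[0,0,0],[1.5,0,0],1],[[0,0,0],[1.5,0,0],1]]'|head -1; python3 tc.py
```

```text
time: 19.5
tray xyz [ 81.4 -32.4  49.3] F tray [-0.5 -0.4  0.5]
time: 19.8
tray xyz [ 78.4 -32.5  47.9] F tray [-0.1  0.2 -0.7]
time: 20.1
tray xyz [ 76.9 -32.5  47.7] F tray [-0.1  0.5  0.1]
```

```bash
python3 -m crank '[[[0,0,0],[0.5,0,0],1],[[0,0,0],[1,0,0],1],[[0,0,0],[1,0,0],1]]'|head -1; python3 tc.py; python3 -m crank '[[[0,0,0],[0.5,0,0],1],[[0,0,0],[1,0,0],1],[[0,0,0],[1,0,0],1]]'|head -1; python3 tc.py
```

```text
time: 20.4
tray xyz [ 76.4 -32.4  47.9] F tray [ 2.1 -0.4 -1.1]
time: 20.7
tray xyz [ 75.5 -32.4  48.1] F tray [ 2.8  0.1 -0.3]
```

```bash
python3 -m crank '[[[0,0,0],[-10,0,0],1],[[0,0,0],[-10,0,-40],1],[[0,0,0],[0,0,-80],0.5],[[0,0,0],[40,15,-80],0],[[0,0,0],[80,30,-80],0],[[0,0,0],[103,32,-80],0],[[0,0,0],[103,32,-80],0],[[0,0,0],[103,32,-80],0],[[0,0,0],[103,32,-80],0]]'; python3 tc.py
```

```text
time: 21.6
ee_pos: [481.8, -155.7, 128.1]
tcp_rot: [0.0, 0.165, 0.986, -0.0]
contact_force: [0.1, 0.2, -0.4]
opening: 85.5
finger_force: 0.0
tray xyz [-26.9  -0.3 128.1] F tray [ 0.   0.2 -0.4]
```

```bash
python3 -m crank '[[[0,0,0],[0.5,0,35],0],[[0,0,0],[0.5,0,62],0],[[0,0,0],[0.5,0,77],0],[[0,0,0],[0.5,0,80],0],[[0,0,0],[0.5,0,80],0],[[0,0,0],[0.5,0,80],1],[[0,0,0],[0.5,0,80],1],[[0,0,0],[0.5,0,80],1],[[0,0,0],[0.5,0,80],1],[[0,0,0],[0.5,0,80],1]]'; python3 tc.py; python3 -m crank '[[[0,0,0],[-0.5,-0.5,-0.3],1],[[0,0,0],[-1.5,-1,-0.3],1],[[0,0,0],[-2.5,-1.5,-0.3],1],[[0,0,0],[-3,-1.5,-0.3],1],[[0,0,0],[-3,-1.5,-0.3],1],[[0,0,0],[-3,-1.5,-0.3],1]]'; python3 tc.py
```

```text
time: 22.6
ee_pos: [481.7, -155.6, 49.2]
tcp_rot: [0.001, 0.165, 0.986, -0.0]
contact_force: [-0.3, -2.1, 6.3]
opening: 59.2
finger_force: 66.7
tray xyz [-27.   -0.2  49.2] F tray [ 0.4 -2.1  6.3]
time: 23.2
ee_pos: [481.8, -155.8, 49.3]
tcp_rot: [-0.002, 0.165, 0.986, 0.002]
contact_force: [-7.4, 3.7, 16.0]
opening: 59.1
finger_force: 68.1
tray xyz [-26.8  -0.3  49.3] F tray [-8.2  1.1 16. ]
```

```bash
python3 -m crank '[[[0,0,0],[0,0,-1.5],1],[[0,0,0],[0,0,-3],1],[[0,0,0],[0,0,-3],1],[[0,0,0],[0,0,-3],1]]' | head -1; python3 tc.py
```

```text
time: 23.6
tray xyz [-25.9  -1.5  50.5] F tray [-0.2 -0.5 -6.7]
```

```bash
python3 -m crank '[[[0,0,0],[-1,0,0.5],1],[[0,0,0],[-2,0,0.5],1],[[0,0,0],[-3,0,0.5],1],[[0,0,0],[-3,0,0.5],1]]' | head -1; python3 tc.py;python3 -m crank '[[[0,0,0],[-0.5,0,0],1],[[0,0,0],[-1,0,0],1],[[0,0,0],[-1,0,0],1]]' | head -1; python3 tc.py;python3 -m crank '[[[0,0,0],[-0.5,0,0],1],[[0,0,0],[-1,0,0],1],[[0,0,0],[-1,0,0],1]]' | head -1; python3 tc.py
```

```text
time: 24.0
tray xyz [-22.4  -1.5  50.5] F tray [-0.4 -0.2 -6.8]
time: 24.3
tray xyz [-22.2  -1.6  50.3] F tray [-3.2  0.  -3.9]
time: 24.6
tray xyz [-20.4  -1.5  50.4] F tray [-2.9  0.4 -6.7]
```

```bash
python3 -m crank '[[[0,0,0],[0,0,0.7],1],[[0,0,0],[0,0,1.4],1],[[0,0,0],[0,0,1.4],1]]' | head -1; python3 tc.py; python3 -m crank '[[[0,0,0],[0,0,0],0.8],[[0,0,0],[0,0,0],0.3],[[0,0,0],[0,0,0],0.1],[[0,0,0],[0,0,0],0],[[0,0,0],[0,0,-20],0],[[0,0,0],[-10,0,-60],0],[[0,0,0],[-40,0,-105],0.5],[[0,0,0],[-75,0,-140],1],[[0,0,0],[-95,0,-145],1],[[0,0,0],[-95,0,-145],1]]' | head -1;  python3 -m crank '[[[0,0,0],[0,0,0],1],[[0,0,0],[0,0,0],1],[[0,0,0],[0,0,0],1]]' | head -1; python3 tray.py t4 3
```

```text
time: 24.9
tray xyz [-20.4  -1.5  49.3] F tray [-5.5 -0.7 -2.2]
time: 25.9
time: 26.2
26.2 [ 576.52691396 -189.61900591  193.66366111] [[-0.945  0.326 -0.001]
 [ 0.326  0.945  0.001]
 [ 0.001  0.    -1.   ]]
hex 6956 65.1 [ 525.7 -203.2] -18.4 apothem 30.2 area 3166.4210931311827
hex 6938 65.1 [ 545.7 -146.9] -19.2 apothem 30.5 area 3187.1259329395834
hex 8102 65.1 [ 486.7 -157.6] -18.7 apothem 29.4 area 3006.1707656072685
dist 59.7 dir 70.4
dist 60.0 dir 130.5
dist 60.0 dir -169.7
rim ((507.30487060546875, -164.10211181640625), (135.32305908203125, 162.44888305664062), 71.32597351074219)
```

View pics/t4.png

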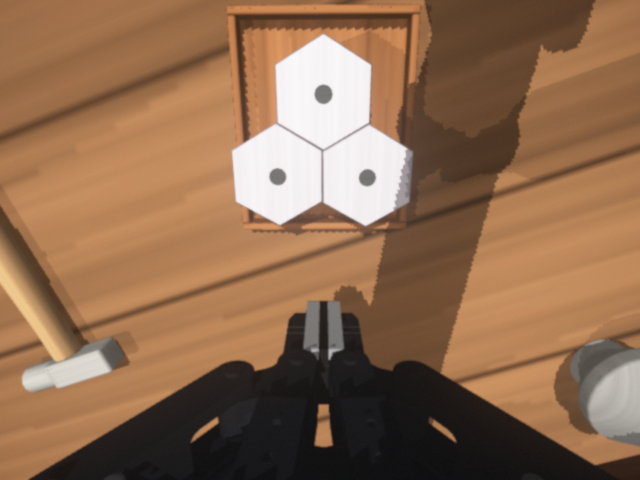

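Packing is good: three blocks at (323,94), (278,177), (367,178), seams closed, centre distances ≈60 mm. Now back to the gate handle.

```bash
python3 -m crank '[[[0,0,6],[10,22,-20],1],[[0,0,14],[28,64,-22],1],[[0,0,22],[46,107,-22],0.7],[[0,0,30],[64,150,-22],0.4],[[0,0,38],[83,193,-22],0.4],[[0,0,46],[102,236,-22],0.4],[[0,0,54],[120,280,-22],0.4],[[0,0,62],[139,324,-22],0.4],[[0,0,70],[158,368,-22],0.4],[[0,0,75.7],[176.5,410,-22],0.4]]'; python3 -m crank '[[[0,0,0],[0,0,0],0.4],[[0,0,0],[0,0,0],0.4],[[0,0,0],[0,0,0],0.4]]'
python3 - <<'E'
from h import *
s=get_state(); print(s["ee_pos"],rot(s["tcp_rot"]).round(3)); c,f=cal("wrist")
im,d=get_image("wrist"); cv2.imwrite("pics/w5.png",im[...,::-1]); P=cloud(d,c,f)
q=P[(d>0)&(abs(P[...,0]-545)<40)&(abs(P[...,1]-256)<40)&(abs(P[...,2]-127)<9)]; print("handle top",len(q),q.mean(0), cv2.minAreaRect(q[:,:2].astype(np.float32)))
E
```

```text
time: 27.25
ee_pos: [544.1, 248.4, 216.3]
tcp_rot: [-0.0, 0.738, 0.675, 0.0]
contact_force: [0.7, -0.1, 1.0]
opening: 51.6
finger_force: 0.0
time: 27.55
ee_pos: [545.0, 245.2, 216.2]
tcp_rot: [0.0, 0.736, 0.677, -0.0]
contact_force: [0.7, -0.7, 0.7]
opening: 51.2
finger_force: 0.0
[544.96474101 245.22766143 216.16670189] [[ 0.083  0.997  0.   ]
 [ 0.997 -0.083 -0.001]
 [-0.001  0.    -1.   ]]
handle top 1245 [543.63439522 256.98196454 126.05095726] ((543.3696899414062, 255.3196258544922), (22.609643936157227, 21.60835838317871), 85.35794830322266)
```

```bash
python3 -m crank '[[[0,0,0],[10,-2,30],0.4],[[0,0,0],[10,-2,65],0.4],[[0,0,0],[10,-2,90],0.4],[[0,0,0],[10,-2,105],0.4],[[0,0,0],[10,-2,110],0.4],[[0,0,0],[10,-2,110],0.4],[[0,0,0],[10,-2,110],1],[[0,0,0],[10,-2,110],1],[[0,0,0],[10,-2,110],1],[[0,0,0],[10,-2,110],1]]'; python3 -m crank '[[[0,0,0],[5,0,0],1],[[0,0,0],[12,0,0],1],[[0,0,0],[19,0,0],1],[[0,0,0],[26,0,0],1],[[0,0,0],[33,0,0],1],[[0,0,0],[40,0,0],1],[[0,0,0],[47,0,0],1],[[0,0,0],[53,0,0],1],[[0,0,0],[56,0,0],1],[[0,0,0],[56,0,0],1]]';  python3 -m crank '[[[0,0,0],[1,0,0],1],[[0,0,0],[2,0,0],1],[[0,0,0],[3,0,0],1],[[0,0,0],[3,0,0],1],[[0,0,0],[3,0,0],1]]'
```

```text
time: 28.6
ee_pos: [543.1, 257.9, 108.0]
tcp_rot: [-0.001, 0.735, 0.678, 0.0]
contact_force: [-3.3, -2.0, 6.3]
opening: 21.5
finger_force: 59.6
time: 29.6
ee_pos: [547.4, 313.0, 108.0]
tcp_rot: [-0.001, 0.735, 0.678, -0.001]
contact_force: [-5.2, -2.5, 6.8]
opening: 21.2
finger_force: 59.8
time: 30.1
ee_pos: [547.5, 313.1, 108.0]
tcp_rot: [0.0, 0.736, 0.677, -0.002]
contact_force: [-7.5, -6.7, 9.1]
opening: 21.1
finger_force: 60.1
```

```bash
python3 -m crank '[[[0,0,0],[1,0,0],1],[[0,0,0],[2,0,0],1],[[0,0,0],[3,0,0],1],[[0,0,0],[3,0,0],1]]'; python3 -m crank '[[[0,0,0],[-4,0,0],1],[[0,0,0],[-5,0,0],0.4],[[0,0,0],[-5,0,0],0.4],[[0,0,0],[-5,0,0],0.4],[[0,0,0],[-5,0,-35],0.4],[[0,0,0],[-5,0,-80],0.4],[[0,0,0],[-5,0,-110],0.4],[[0,0,0],[-5,0,-140],0.4],[[0,0,0],[-5,0,-140],0.4],[[0,0,0],[-5,0,-140],0.4]]'
python3 - <<'E'
from h import *
s=get_state(); print(s["ee_pos"]); c,f=cal("wrist")
im,d=get_image("wrist"); P=cloud(d,c,f)
q=P[(d>0)&(abs(P[...,0]-547)<40)&(abs(P[...,1]-312)<40)&(abs(P[...,2]-127)<9)]; print("handle top",len(q),q.mean(0), cv2.minAreaRect(q[:,:2].astype(np.float32)))
im2,_=get_image("side"); c2,f2=cal("side")
u0,v0=proj([520,60,60],c2,f2).astype(int)
cv2.imwrite("pics/s5.png",np.hstack([cv2.resize(im2[v0-100:v0+100,u0-133:u0+133,::-1],(400,300)),cv2.resize(im[...,::-1],(400,300))]))
E
```

```text
time: 30.5
ee_pos: [547.5, 313.1, 107.9]
tcp_rot: [0.001, 0.736, 0.677, -0.004]
contact_force: [-11.3, -13.4, 13.0]
opening: 21.3
finger_force: 60.5
time: 31.5
ee_pos: [548.7, 314.3, 247.0]
tcp_rot: [0.0, 0.735, 0.678, 0.001]
contact_force: [-0.4, -0.4, -0.1]
opening: 51.6
finger_force: 0.0
[548.67425204 314.32706285 246.98424137]
handle top 965 [547.95658887 312.4064502  126.0111487 ] ((547.879638671875, 311.3304443359375), (21.29473114013672, 21.930809020996094), 85.1677474975586)
```

View pics/s5.png

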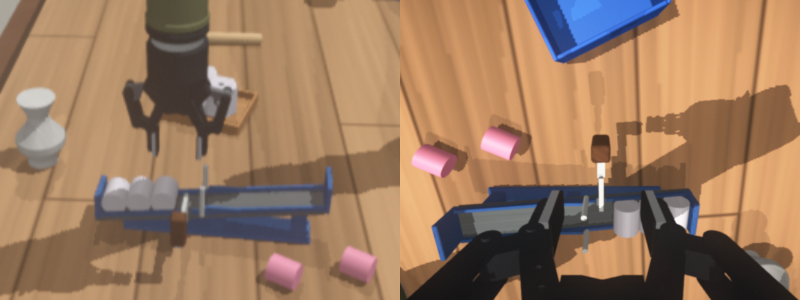

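All three blanks lie at the end stop at (118–165,193) in the left half. The gate handle moved the full 56 mm, and the pink look-alikes are untouched.

```bash
python3 -c "
from rig import *
print(hand_in())"
```

```text
the job is handed in; nothing more can be done
None
```

The job is done and handed in at about 31.6 s of the 69 s allowed: gate shut, block lifted out and packed with the other two (centres about 60 mm apart, seams closed), then gate fully open with all three blanks at the end stop and the vase, bin and hammer not touched.

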